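Set the length stop of a cutting jig to a sample piece

ROBOT

A 6-joint arm with a two-finger parallel gripper is mounted at the origin on a cart in front of the work surface, level with it; the furniture and walls round the work are solid. World frame = base frame: x ahead of the robot, y to its left, z up, the work surface at z = 0. Lengths are in m, angles in rad, forces in N, time in s.
With the tool pointing down it reaches from about 0.3 to 0.85 m from the base axis. Payload 5.4 kg.
Tool frame: the origin (TCP) lies midway between the tips of the shut fingers; the grasp point (between the pads) lies 19 mm behind it (env.tcp_to_grasp is the distance from the TCP to the grasp point, in m); z points along the fingers, y is the line along which they close (so a half turn about z gives the same grasp; the last joint's range is limited). The gripper opens to 85 mm and grips with 20 to 120 N. Pads are 22 mm wide; open, the fingers measure 114 mm over their backs; the gripper's body (76 mm by 85 mm) begins 54 mm behind the grasp point. The pads swing forward as they close: fully open they stand 13 mm farther back than shut.
Start: joints at [-1.543, 0.158, 1.597, -0, 1.386, -0.21], TCP at [0.135, -0.559, 0.231] pointing down, gripper open.
Joint ranges: [-2.91, 2.91], [-0.94, 2.29], [0.18, 2.7], [-1.29, 4.43], [0.17, 2.64], [-3, 3]. Speed limits (rad/s): [2.57, 2.57, 3.14, 3.14, 3.14, 3.14].

INTERFACE

Orientations are given as [roll, pitch, yaw] about the fixed x, y, z axes, in that order (R = Rz(yaw) Ry(pitch) Rx(roll)).
In Python, from plant import env, claw, solve_ik, get_state, camera, camera_params, order gives the robot as it stands. The module is installed in compiled form; this text tells all that it offers. Calls block until the motion is done:
- env.movep(position, orientation): joint-space move of the TCP to a pose.
- env.move_linear(position, feed=0.15, rot=None, guard=None): straight line of the TCP; rot=None keeps the orientation; feed is the mean speed in m/s. With guard (N) it stops when the force on the tool has changed by that much, and returns True; else False.
- env.move_j(angles): joint-space move.
- claw.gripper_to(opening, f_grip=None): opening from 0.0 (shut) to 1.0 (fully open); f_grip is the grip in N (None keeps the last); returns when the fingers have stopped.
- env.pause(seconds).
- solve_ik(position, orientation): joint angles nearest the present ones, or None.
- get_state(): the state.
- camera(name): name is "scene" or "top"; returns the picture (400x640x3 uint8, red, green, blue); there is no depth.
- camera_params(name): a dict with "vfov" (degrees; the focal length in pixels is half the picture's height over the tangent of half this angle, whatever the lens; pixels are square), "cx", "cy" (the principal point, pixels), "origin" and "orientation" of the camera in the world. Camera axes: x right, y down, z forward; pixel columns grow to the right and rows downward; lengths in m; the calibration is good to about 2 mm. A picture is of the moment at which its call begins. camera_params takes no time and is no camera call.
A pose or a line that the arm cannot do raises env.Unreachable and nothing moves.
- order.sign_off(): hands the job in; it is judged then, once.
The state is a dict: "time_s": time; "qpos": joint angles; "qvel": joint speeds; "joint_torque": joint torques, N m; "ee_pos": TCP position; "tool_rot": TCP orientation; "force": force on the tool from outside, world axes, zero at the start; "wrist_torque": the same for the moment, N m; "grip_width": opening from 0.0 (shut) to 1.0 (fully open); "grip_force": force on a finger pad.
Only numpy, scipy, OpenCV 4.12 (cv2) and the standard library are available. Lean on these libraries where they do the work, as an engineer would, in place of code of your own. Each camera call takes 0.05 s, during which the arm holds its last target. There are 200 camera calls.

TASK

Set the length stop of the cutting jig from the longer of the two wooden pieces: lay that piece on the jig's bed, lengthwise along the low fence, between the end block and the stop, and let go of it; then slide the stop along its track until the piece sits snugly between end block and stop, flush against the fence, with no gap at either end. Leave it lying there, and do not disturb the shorter piece or the other things on the table.

Things in the scene. Friction and masses are not known exactly. Their poses are not given: they have to be found in the camera images.
- jig: cutting jig with a length stop, fixed to the table, yaw varies. Plywood bed 110 (its x) x 390 (its y) x 18 mm; origin at the centre of the bed's underside, bed top at z = 0.018. Along its far edge a low wooden fence, 12 mm above the bed, from inner face x = +0.040 to x = +0.055. End block at the left (+y) end, sliding stop toward the right (-y) end, on an aluminium track flush in the bed.
- stop (a joint): travel (m) of the stop along the jig's +y toward the end block: 0 = far right, range 0 to 0.29, starts between 0 and 0.07. The clear gap between stop and end block is 0.300 minus this value. The stop slides with about 3 N of friction and stays where it is left; it has no lock.
- stop_grip (a point): centre of the top of the stop's black upright grip, 96 mm above the table; axes as the jig's. The grip is a tab 50 mm along the jig's x, 16 mm thick along its y (pinch it across that), 33 mm tall, on top of the stop's aluminium block (66 mm along x by 40 mm along y, its top 63 mm above the table).
- stop_face (a point): middle of the stop's flat face that looks to the end block (+y of the jig), 20 mm ahead of the grip's centre, 41 mm above the table
- end_face (a point): middle of the flat inner face of the fixed wooden end block, which looks to the stop (-y of the jig), at jig y = +0.165; the block is 42 mm above the bed, 30 mm thick, from jig x = -0.052 to +0.040
- long_batten: the longer of two wooden pieces, planed light wood, 150 x 36 x 42 mm (long axis its x, 42 mm high), two pilot holes in its top; origin at the centre of its underside. Lies on the table left of the jig; the two pieces swap places from start to start. Home in the jig, its origin is at jig (0.022, 0.090, 0.018), its long axis along the jig's y.
- short_batten: the shorter wooden piece: like the longer one but 105 x 36 x 42 mm (long axis its x); origin at the centre of its underside. Not to be used.
- tape_measure: yellow tape measure, 77 x 83 x 35 mm, bystander; origin under its centre
- pencil: red carpenter's pencil, 182 mm long, bystander in front of the jig; origin under its centre
- glue_bottle: wood glue bottle with orange cap, 60 mm across, 155 mm tall, bystander; origin under its centre
- oil_can: pump oil can with bent spout, 80 mm across, 152 mm tall, bystander; origin under its centre
- open_tin: open tin with brown wrapper, 66 mm across, 94 mm tall, bystander; origin under its centre
- screwdriver: screwdriver with red handle, 207 mm long, 30 mm high, bystander; origin under its centre
- offcut: dark wood offcut, 40 x 53 x 30 mm, bystander; origin under its centre

How it is judged:
On the way, in this order (a step that is already met when the one before it is completed fails the run):
1. the longer piece lies on the jig's bed along the fence, let go, with the stop not yet closed up (gap to the end block still over 157 mm) (z of long_batten in the frame of jig between 0.015 and 0.0215 m and angle between the x axis of long_batten and the y axis of jig, either way round below 0.2 rad and x of long_batten in the frame of jig above -0.02 m and y of long_batten in the frame of jig between -0.06 and 0.094 m and value of joint stop below 0.143 m and contact force between the fingers and long_batten below 0.3 N), for 0.2 s.
2. the stop is up against the piece, which is home against the end block (y of long_batten in the frame of jig above 0.087 m and value of joint stop above 0.147 m and z of long_batten in the frame of jig between 0.015 and 0.0215 m), for 0.2 s.
At the end, for the whole second after the job is handed in: The longer piece lies flat on the jig's bed, at rest, along the fence (within 3.5 mm of it and 0.04 rad parallel), within 3 mm of the end block, and the stop stands within 3 mm of closing the gap on its other end (gap between stop and end block 147 to 153 mm) (all of step 2 and angle between the x axis of long_batten and the y axis of jig, either way round below 0.04 rad and x of long_batten in the frame of jig between 0.0185 and 0.0245 m and y of long_batten in the frame of jig below 0.093 m and value of joint stop below 0.153 m and linear speed of long_batten below 0.01 m/s); the robot touches nothing.
It fails at once if the shorter piece is moved more than 30 mm (distance of short_batten from where it was at the start of the episode above 0.03 m).
It fails at once if one of the other things on the table (tape measure, pencil, glue bottle, oil can, open tin, screwdriver, offcut) is moved more than 30 mm (distance of any of tape_measure, pencil, glue_bottle, oil_can, open_tin, screwdriver, offcut from where it was at the start of the episode above 0.03 m).
It also fails if it takes over 54 s, if anything falls off the work surface, if the arm or the gripper's body presses on something with over 40 N, if the wrist force passes 120 N, or if a joint passes its speed limit or range.

## Working session

There is one attempt and no reset: what is moved stays moved. The work goes in short steps, each a Python script; the robot and the scene stay as the last script left them, time stands still between calls to the robot, and variables do not carry over. Pictures are saved under pics/ and viewed, at most 10 in all, crops included, and the job is handed in when it is done.

```bash
mkdir -p pics; python3 - <<'E'
from plant import camera,camera_params,get_state
import cv2
for n in("scene","top"):
    cv2.imwrite(f"pics/{n}0.png",camera(n)[:,:,::-1]); print(n,camera_params(n))
print(get_state()["time_s"])
E
```

```text
scene {'vfov': 43.05405996301578, 'cx': 325.89151054224016, 'cy': 204.56439170899426, 'origin': array([-0.53445377,  0.6508486 ,  0.86110103]), 'orientation': array([-2.10510694, -0.01266951, -2.13552053])}
top {'vfov': 55.167476915362826, 'cx': 321.2052662818868, 'cy': 199.57072261012328, 'origin': array([ 0.33223434, -0.03861186,  1.11961317]), 'orientation': array([-2.95456074,  0.00751062, -1.56993714])}
0.1
```

View pics/top0.png

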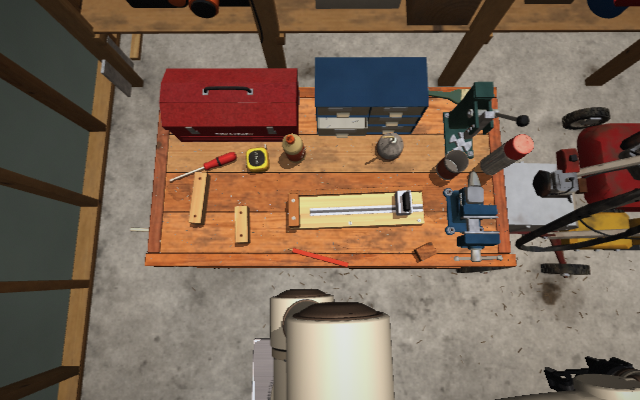

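View pics/scene0.png

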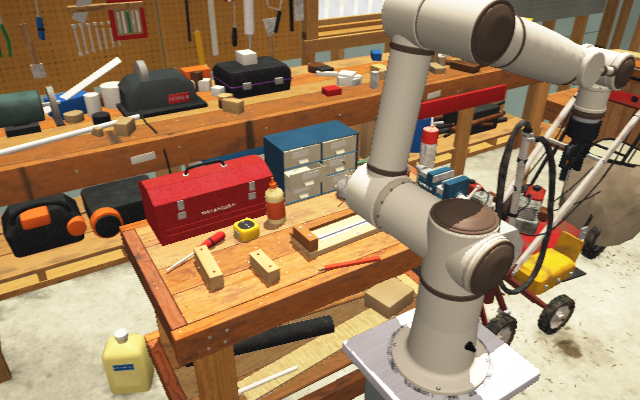

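The top view shows the long batten at about (199,197), the short one at (241,224), and the jig from (287,195) to (425,225) with the stop at (403,202). The screwdriver lies just above the long batten. Next I'll segment by colour.

```bash
cat > h.py <<'E'
import numpy as np,cv2
from scipy.spatial.transform import Rotation as Ro
from plant import camera,camera_params
def ray(n,uv,z):
    p=camera_params(n); f=200/np.tan(np.radians(p["vfov"]/2))
    uv=np.atleast_2d(uv).astype(float)
    d=np.c_[(uv[:,0]-p["cx"])/f,(uv[:,1]-p["cy"])/f,np.ones(len(uv))]@Ro.from_euler("xyz",p["orientation"]).as_matrix().T
    o=p["origin"]; return o+d*((z-o[2])/d[:,2])[:,None]
E
python3 - <<'E'
from h import *
im=cv2.imread("pics/top0.png"); c=im[145:265,165:435]
cv2.imwrite("pics/c1.png",cv2.resize(c,None,fx=2.9,fy=2.9,interpolation=cv2.INTER_CUBIC))
hsv=cv2.cvtColor(im,cv2.COLOR_BGR2HSV)
for p in [(199,215),(198,200),(241,224),(330,221),(380,196),(220,215),(250,185),(292,210),(403,196),(330,201)]: print(p,hsv[p[1],p[0]])
E
```

```text
(199, 215) [ 19 118 225]
(198, 200) [ 17 128 224]
(241, 224) [ 18 122 225]
(330, 221) [ 24  92 227]
(380, 196) [ 26  86 227]
(220, 215) [ 13 155 211]
(250, 185) [ 12 171 186]
(292, 210) [ 13 168 196]
(403, 196) [120  36   7]
(330, 201) [ 25  90 226]
```

View pics/c1.png

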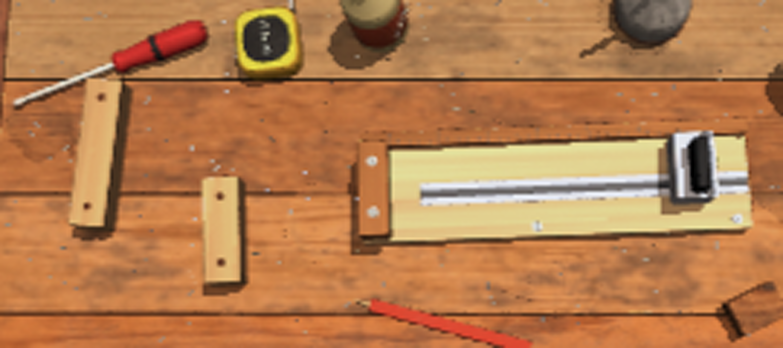

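The crop shows the long batten's pilot holes at crop (101,97) and (87,206). The bed's right edge is at about crop x=749, and the black grip is centred near (702,164).

```bash
python3 - <<'E'
from h import *
im=cv2.imread("pics/top0.png"); hsv=cv2.cvtColor(im,cv2.COLOR_BGR2HSV)
C=lambda u,v:(u/2.9+165-.33,v/2.9+145-.33)
for nm,a,b in(("long",(101,97),(87,206)),("short",(220,196),(221,262))):
    P=ray("top",[C(*a),C(*b)],.042); d=P[0]-P[1]; print(nm,P.round(4).tolist(),P.mean(0).round(4),np.linalg.norm(d),"yaw",np.arctan2(d[1],d[0]))
m=cv2.inRange(hsv,(21,50,150),(32,140,255)); m[:140]=0;m[265:]=0;m[:,:280]=0;m[:,435:]=0
cs,_=cv2.findContours(m,cv2.RETR_EXTERNAL,cv2.CHAIN_APPROX_NONE)
c=np.vstack([k for k in cs if cv2.contourArea(k)>30])[:,0]
W=ray("top",c,.018)[:,:2].astype(np.float32); r=cv2.minAreaRect(W); print(r,cv2.boxPoints(r))
c2=ray("top",c,.018)
# per-edge fits: far and near edge rows by column
for u in range(305,425,10):
    k=np.where(m[:,u]>0)[0]; print(u,k.min(),k.max(),end="; ")
print()
for v in range(194,224,4):
    k=np.where(m[v]>0)[0]; print(v,k.min(),k.max(),end="; ")
print()
f=lambda u,v,z:ray("top",[(u,v)],z)[0].round(4)
print("grip",f(*C(702,164),.096), "block scr", f(*C(372,160),.06),f(*C(372,211),.06))
print("corners R far/near",f(*C(747,136),.03),f(*C(750,229),.018))
print("endblock inner top edge",f(*C(389,150),.06),f(*C(389,236),.06),"outer",f(*C(360,143),.06),f(*C(358,236),.06))
p=cv2.inRange(hsv,(0,180,120),(6,255,255)); p[:242]=0; p[272:]=0;p[:,:280]=0;p[:,360:]=0
ys,xs=np.where(p); print("pencil",f(xs.min(),ys[xs.argmin()],.01),f(xs.max(),ys[xs.argmax()],.01))
for n,q in(("sd tip",(15,104)),("sd handle",(205,27)),("sd ferr",(115,62)),("tape",(268,42)),("glue",(375,20)),("offcut",(750,310))): print(n,f(*C(*q),.02))
E
```

```text
long [[0.5997, 0.323, 0.042], [0.4896, 0.3302, 0.042]] [0.5447 0.3266 0.042 ] 0.11039216788175082 yaw -0.06496510744022534
short [[0.4995, 0.1997, 0.042], [0.4346, 0.1961, 0.042]] [0.467  0.1979 0.042 ] 0.06501143443068583 yaw 0.05505528610600106
((0.5113751292228699, -0.14553402364253998), (0.09208601713180542, 0.3592129051685333), 2.2109947204589844) [[ 0.45843723  0.0321624 ]
 [ 0.47229555 -0.3267831 ]
 [ 0.56431305 -0.32323045]
 [ 0.55045474  0.03571504]]
305 197 227; 315 197 226; 325 196 226; 335 196 225; 345 195 225; 355 195 225; 365 194 225; 375 194 224; 385 193 224; 395 219 223; 405 218 223; 415 192 223; 
194 362 421; 198 299 421; 202 299 422; 206 300 351; 210 300 309; 214 363 423; 218 301 422; 222 300 423; 
grip [ 0.5213 -0.2629  0.096 ] block scr [0.532  0.0492 0.06  ] [0.482  0.0484 0.06  ]
corners R far/near [ 0.5619 -0.3235  0.03  ] [ 0.4698 -0.3251  0.018 ]
endblock inner top edge [0.5419 0.0328 0.06  ] [0.4578 0.0318 0.06  ] outer [0.5489 0.0611 0.06  ] [0.4578 0.0615 0.06  ]
pencil [0.3916 0.0538 0.01  ] [ 0.3576 -0.104   0.01  ]
sd tip [0.5979 0.418  0.02  ]
sd handle [0.6795 0.2272 0.02  ]
sd ferr [0.6422 0.3182 0.02  ]
tape [0.6633 0.1615 0.02  ]
glue [0.6868 0.0515 0.02  ]
offcut [ 0.3896 -0.3207  0.02  ]
```

```bash
cat >> h.py <<'E'
from plant import env,claw,solve_ik,get_state
YJ=.04; OJ=np.array([.5183,-.1302])
def J(x,y,z): c,s=np.cos(YJ),np.sin(YJ); return [OJ[0]+c*x-s*y,OJ[1]+s*x+c*y,z]
def down(psi): return [np.pi,0,psi]
def st(): s=get_state(); print("t%.1f"%s["time_s"],np.round(s["ee_pos"],4),"F",np.round(s["force"],1),"w%.3f gf%.1f"%(s["grip_width"],s["grip_force"]))
E
python3 - <<'E'
from h import *
for p in(-.065,np.pi-.065): print("pick",solve_ik([.545,.327,.016],down(p)))
for p in(YJ+np.pi/2,YJ-np.pi/2): print("place",solve_ik(J(.014,.078,.034),down(p)))
for p in (YJ,YJ+np.pi/2,YJ-np.pi/2): print("stop",solve_ik(J(0,-.165,.072),down(p)))
print(get_state()["tool_rot"])
s=get_state()
env.move_linear([.135,-.559,.30],feed=.2)
env.movep([.545,.327,.16],down(-.065)); st()
claw.gripper_to(.8,40)
env.move_linear([.545,.327,.016],feed=.12,guard=15); st()
claw.gripper_to(0,40); st()
env.move_linear([.545,.327,.19],feed=.2); st()
cv2.imwrite("pics/top1.png",camera("top")[:,:,::-1]);cv2.imwrite("pics/scene1.png",camera("scene")[:,:,::-1])
E
```

```text
pick [ 3.50633804e-01  5.50374385e-01  1.55462606e+00 -4.44089210e-16
  1.03659221e+00  1.98643013e+00]
pick [ 0.3506338   0.55037439  1.55462606  0.          1.03659221 -1.15516252]
place [-0.32485991  0.29602316  1.86254585  0.          0.98302364 -0.36485991]
place [-3.24859914e-01  2.96023164e-01  1.86254585e+00 -4.44089210e-16
  9.83023643e-01  2.77673274e+00]
stop [-7.12578483e-01  3.94712217e-01  1.64389197e+00 -4.44089210e-16
  1.10298847e+00  8.18217844e-01]
stop [-0.71257848  0.39471222  1.64389197  0.          1.10298847 -0.75257848]
stop [-7.12578483e-01  3.94712217e-01  1.64389197e+00 -4.44089210e-16
  1.10298847e+00  2.38901417e+00]
[-3.13991793e+00 -3.67560548e-04  2.37785597e-01]
t4.0 [0.5454 0.3264 0.1601] F [-0.3  0.5 -0.3] w0.997 gf0.0
t5.7 [0.5459 0.3273 0.0171] F [ 0.3 -0.1  0.1] w0.800 gf0.0
t6.1 [0.5456 0.3272 0.0168] F [-0.6 -0.3  3.1] w0.412 gf42.3
t7.1 [0.5439 0.3266 0.188 ] F [ 0.1  0.1 -1.6] w0.414 gf41.9
```

View pics/scene1.png

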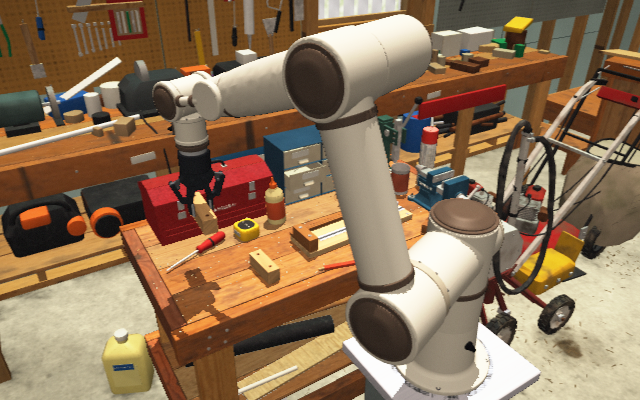

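The long batten is gripped level above the table near (205,210), and nothing else has moved. Now placing it.

```bash
python3 - <<'E'
from h import *
a=YJ+np.pi/2
env.movep(J(.012,.076,.16),down(a)); st()
env.move_linear(J(.012,.076,.07),feed=.12)
print(env.move_linear(J(.012,.076,.0345),feed=.04,guard=6)); st()
claw.gripper_to(.75); st()
env.move_linear(J(.012,.076,.16),feed=.2); st()
# move gripper aside for a clear view
env.movep(J(-.05,-.08,.25),down(a)); st()
cv2.imwrite("pics/top2.png",camera("top")[:,:,::-1])
im=cv2.imread("pics/top2.png")[145:265,165:435]
cv2.imwrite("pics/c2.png",cv2.resize(im,None,fx=2.9,fy=2.9,interpolation=cv2.INTER_CUBIC))
E
```

```text
t9.2 [ 0.5274 -0.0535  0.16  ] F [-0.1  0.3 -0.7] w0.411 gf41.8
True
t11.0 [ 0.5267 -0.0536  0.0348] F [-0.7 -0.7  4.8] w0.412 gf42.6
t11.4 [ 0.5253 -0.0531  0.0336] F [ 0.6  0.1 -0.3] w0.746 gf0.0
t12.1 [ 0.5264 -0.0535  0.1587] F [-0.3  0.4 -0.5] w0.749 gf0.0
t12.9 [ 0.4712 -0.211   0.2483] F [ 1.1  0.  -0.4] w0.755 gf0.0
```

View pics/c2.png

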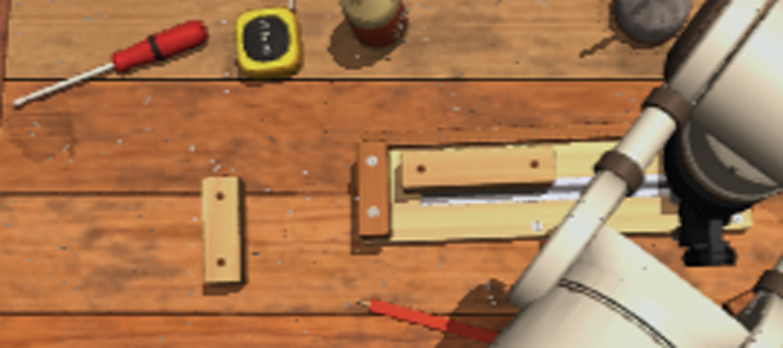

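The batten lies along the fence, parallel, with its holes at crop (421,169) and (535,164) and a small gap at the end block. Next I'll push it to the fence, then push the stop.

```bash
python3 - <<'E'
from h import *
a=YJ+np.pi/2
env.movep(J(-.045,.078,.13),down(a)); claw.gripper_to(0)
env.move_linear(J(-.045,.078,.034),feed=.15,guard=10); st()
print("fence",env.move_linear(J(.008,.078,.034),feed=.03,guard=6)); st()
env.move_linear(J(-.045,.078,.034),feed=.1)
env.move_linear(J(-.045,.078,.15),feed=.25)
env.movep(J(0,-.178,.15),down(a))
print("down",env.move_linear(J(0,-.178,.075),feed=.12,guard=8)); st()
print("stop",env.move_linear(J(0,-.005,.075),feed=.05,guard=10)); st()
p=np.array(get_state()["ee_pos"])[:2]-OJ; print("jig y of tcp",-np.sin(YJ)*p[0]+np.cos(YJ)*p[1])
E
```

```text
t15.2 [ 0.4709 -0.0543  0.0347] F [-0.1  0.3  0.1] w0.000 gf0.0
fence True
t16.4 [ 0.5064 -0.0524  0.0334] F [-1.5 -1.4  0.6] w0.001 gf0.7
down False
t19.3 [ 0.526  -0.3082  0.0759] F [-0.9  0.4  0.7] w0.000 gf0.0
stop True
t22.0 [ 0.5193 -0.1551  0.0749] F [ 0.1 -1.1  1. ] w0.000 gf0.9
jig y of tcp -0.0249637441534787
```

```bash
python3 - <<'E'
from h import *
a=YJ+np.pi/2
env.move_linear(J(0,-.06,.075),feed=.1)
env.move_linear(J(0,-.06,.16),feed=.25)
env.movep(J(-.1,-.26,.3),down(a)); st()
cv2.imwrite("pics/top3.png",camera("top")[:,:,::-1])
im=cv2.imread("pics/top3.png")[180:240,280:435]
cv2.imwrite("pics/c3.png",cv2.resize(im,None,fx=5,fy=5,interpolation=cv2.INTER_CUBIC))
E
```

```text
t24.0 [ 0.429  -0.3926  0.2982] F [-0.   0.8 -0.6] w0.000 gf0.0
```

View pics/c3.png

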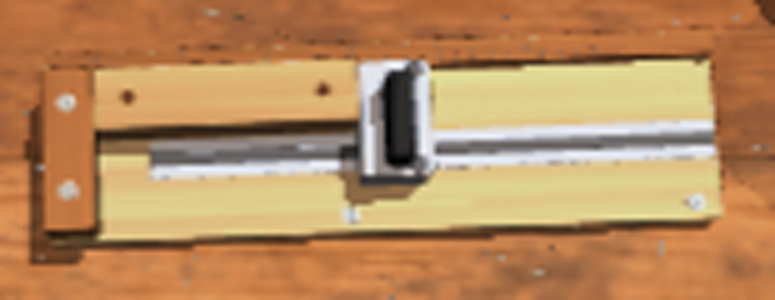

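Batten, end block and stop look snug: the holes are at crop (127,97) and (322,90), and the stop's left edge is at about x=360. I'll confirm with firmer touches along the fence at two points, then on the stop.

```bash
python3 - <<'E'
from h import *
a=YJ+np.pi/2
def jig(p):
    p=np.array(p)[:2]-OJ; c,s=np.cos(YJ),np.sin(YJ); return np.round([c*p[0]+s*p[1],-s*p[0]+c*p[1]],4)
for q in((127,97),(322,90)): print("hole",jig(ray("top",[(q[0]/5+280-.4,q[1]/5+180-.4)],.06)[0]))
env.movep(J(-.045,.12,.13),down(a))
for y in(.12,.06):
    env.move_linear(J(-.045,y,.034),feed=.2)
    print("fence",env.move_linear(J(.008,y,.034),feed=.03,guard=10),jig(get_state()["ee_pos"]))
    env.move_linear(J(-.045,y,.034),feed=.15)
env.move_linear(J(-.045,.06,.15),feed=.25)
env.movep(J(0,-.06,.15),down(a))
env.move_linear(J(0,-.06,.075),feed=.15)
print("stop",env.move_linear(J(0,-.005,.075),feed=.03,guard=14),jig(get_state()["ee_pos"]))
env.move_linear(J(0,-.06,.075),feed=.1)
env.move_linear(J(0,-.06,.16),feed=.25)
env.movep(J(-.1,-.26,.3),down(a)); st()
im=camera("top")[:,:,::-1]
im=im[180:240,280:435]
cv2.imwrite("pics/c4.png",cv2.resize(im,None,fx=5,fy=5,interpolation=cv2.INTER_CUBIC))
E
```

```text
hole [0.0219 0.1446]
hole [0.0215 0.0346]
fence True [-0.009   0.1201]
fence True [-0.0092  0.0601]
stop True [-0.0001 -0.025 ]
t34.8 [ 0.429  -0.3926  0.2982] F [ 0.3 -0.5 -0.4] w-0.001 gf0.0
```

View pics/c4.png

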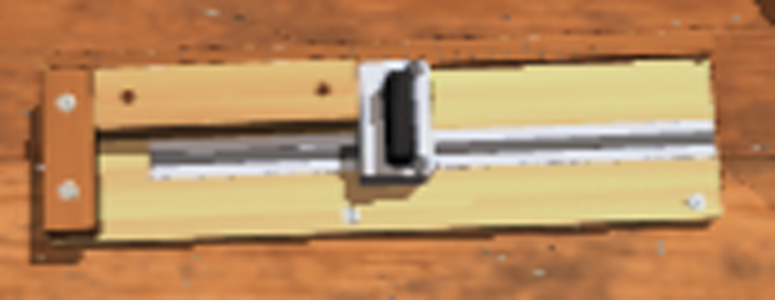

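The picture is unchanged. The holes measure jig (0.022, 0.090 ± 0.055), which is home, and the second pushes stopped at the same positions, so I'm handing in.

```bash
python3 -c "
from plant import order
print(order.sign_off())"
```

```text
the job is handed in; nothing more can be done
None
```

The longer piece is snug between the end block and the stop and flush against the fence, as far as the camera and repeat pushes show; I handed it in at about 35 s without moving anything else, but got no verdict back.

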